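# Knock a cast specimen block out of its mould

## Task

One cast specimen block is still stuck in its pocket on the underside of the twin mould. Take the knock-out rod from its rest, put it tip first into the access hole behind that block and press it fully home, until its collar rests flat on the mould and the block has come out and lies flat in the tray underneath. Leave the rod standing in the hole.

Things in the scene. Friction and masses are not known exactly. Their poses are not given: they have to be found in the camera images.
- mould: Fixed aluminium block, 90 (x) x 174 (y) x 41 mm, on four posts over a dark steel tray. Origin: on the worktop under the block's centre, z up. Block: z = 50 to 91 mm. Two like vertical pockets at x = 0, y = +43 and -43 mm: 52 mm wide, 31 mm deep, open downwards; above each a round access hole, 42 mm wide, through the 10 mm web. One pocket is empty; its block lies at the front (-x) of the tray.
- tray (a point): Centre of the tray's floor, 8 mm above the worktop; axes as the mould's, which lies 18 mm from here along +x. Inside its rim (8 mm high) the tray is 138 (x) x 178 (y) mm. It is one piece with the mould.
- stuck_block_centre (a point): Centre of the stuck specimen block, a white disc 50 mm wide (44 at its foot), 24 mm high, 60 g, up in one of the two pockets (which one varies) held by spring plungers; the access hole is straight above it, its top 11 mm below the mould's top. Pushing down takes 5 to 20 N for the first 20 mm or so; then it drops into the tray, where, lying flat, its centre is 20 mm above the worktop.
- rod_grip (a point): Centre of the black handle (26 mm wide, 49 mm high) of the steel knock-out rod (flat-ended), upright in a square wooden rest. Below the handle: a collar 62 mm wide, 6 mm thick, its top 24.5 mm under this point; then the shaft, 26 mm wide, 45 mm long, its tip 75.5 mm under this point. z: tip to handle. Lift it over 45 mm to clear the rest. Seated on the mould this point is 121.5 mm above the worktop. 150 g.
There are look-alikes about, which are no part of the job. What is shaped like the part that bears stuck_block_centre but green or pink is not meant.

How it is judged:
By the outcome, as a careful person would: the job done as asked, in the order asked, and still so for the second after the job is handed in, with the robot touching nothing.
It also fails if it takes over 35 s, if anything falls off the work surface, if the arm or the gripper's body presses on something with over 40 N, if the wrist force passes 120 N, or if a joint passes its speed limit or range.

## Robot

A 6-joint arm with a two-finger parallel gripper is mounted at the origin on a cart in front of the work surface, level with it; the furniture and walls round the work are solid. World frame = base frame: x ahead of the robot, y to its left, z up, the work surface at z = 0. Lengths are in m, angles in rad, forces in N, time in s.
With the tool pointing down it reaches from about 0.35 to 0.775 m from the base axis. Payload 7.3 kg.
Tool frame: the origin (TCP) lies at the centre of the arm's flange, where the gripper is bolted on; the fingertips stand 178 mm ahead of it and the grasp point (between the pads) lies robot.pinch_z ahead of it (robot.pinch_z is the distance from the TCP to the grasp point, in m); x points along the fingers, z is the direction in which the jaws open and shut, and the axes are right-handed (so a half turn about x gives the same grasp; the last joint's range is limited). The gripper opens to 92 mm and grips with 3 to 60 N. Pads are 19 mm wide; open, the fingers measure 130 mm over their backs; the gripper's body (75 mm by 190 mm) begins 47 mm behind the grasp point.
Start: joints at [0.992, 0.342, 1.524, -0, 1.275, -0.146], TCP at [0.22, 0.477, 0.405] pointing down, gripper open.
Joint ranges: [-2.53, 2.53], [-0.77, 2.02], [0.04, 2.7], [-1, 4.14], [0.28, 2.66], [-3.11, 3.11]. Speed limits (rad/s): [2.57, 2.57, 3.14, 3.14, 3.14, 3.14].

## Interface

Orientations are given as [roll, pitch, yaw] about the fixed x, y, z axes, in that order (R = Rz(yaw) Ry(pitch) Rx(roll)).
In Python, from cell import robot gives the robot as it stands.
- The arm moves only by the shell command python3 -m jog 'ROWS' [FORCE]. ROWS is JSON, a list of rows, each an object of numbers: "fingers": the closure, from 0 (fully open) to 1 (shut); "x", "y", "z": the shift along the tool's x, y, z in cm; "spin": the turn about the tool's x in degrees. A call has 1 to 5 rows; each row is the pose to reach, as a shift and turn from the pose commanded when the call began, along the tool's axes at that moment; what a row does not reach only later rows make up. A row lasts 1/8 s, in which the tool goes at most 62.5 mm and 10.7 degrees, less where a joint would pass 70% of its speed; a pose out of reach is approached as far as the arm can. A call with a gripper value outside its range is refused whole. The fingers move at their own pace and stop on an object; FORCE is the grip in N (left out, the last holds). Time passes only in rows, so rows that repeat a pose let the fingers close. It gives the time, the measured TCP pose, the force and the opening at its end, in the units of the state.
- robot.observe(): the state, without advancing time (a new reading comes with each control period).
- robot.read_camera(name): name is "scene" or "top" or "wrist"; returns a dict with "color" (400x640x3 uint8, red, green, blue), "mtx" (3x3 intrinsics, pixels), "view" (4x4, takes a point from world to camera coordinates); the wrist camera has in their place "T_tool_cam" (4x4, takes a point from camera to tool coordinates, whose origin is the TCP and whose axes are the tool frame's). Camera axes: x right, y down, z forward; pixel columns grow to the right and rows downward; lengths in m; the calibration is good to about 2 mm. A picture is of the moment at which its call begins: read the wrist's pose just before it. There is no depth.
- robot.hand_in(): hands the job in, once; it reports no verdict.
Trained networks look in a picture, given as the dict that the camera call returned (one of the last four; its "shot" number tells which), for a name from the list of things; names that differ only in an ending like _2 or _b are one class to them, and where a whole thing is asked for, a point or a joint stands for the part that bears it (a point fixed in the world has none). Each returns a list of dicts, best first, with "conf" (0 to 1); they miss things now and then, are a little off and sometimes report something else, mostly with a low value. They report only what shows in the picture. A call takes as long as a camera call. They do not tell look-alikes from the thing itself.
- robot.look_for(target, picture): "xy" ([column, row] in pixels, amid what is visible of it).
The state is a dict: "time": time; "qpos": joint angles; "qvel": joint speeds; "joint_efforts": joint torques, N m; "tool_pos": TCP position; "tool_rot": TCP orientation; "contact_force": force on the tool from outside, world axes, zero at the start; "torque": the same for the moment, N m; "opening": finger opening in m.
Only numpy, scipy, OpenCV 4.12 (cv2) and the standard library are available. Lean on these libraries where they do the work, as an engineer would, in place of code of your own. Each camera call takes 0.05 s, during which the arm holds its last target. There are 200 camera calls.

## Working session

There is one attempt and no reset: what is moved stays moved. The work goes in short steps, Python scripts to look and compute and a shell command to move; the robot and the scene stay as the last step left them, time stands still between calls to the robot, and variables do not carry over. Pictures are saved under pics/ and viewed, on a budget of 10 in all, crops included, one or two more only if the job needs it, and the job is handed in when it is done.

```bash
mkdir -p pics; ls; cat > h.py <<'E'
import numpy as np, cv2
from cell import robot
from scipy.spatial.transform import Rotation as R
def save(p,n): cv2.imwrite('pics/'+n, p['color'][:,:,::-1])
def T_tool(s):
    T=np.eye(4); r=np.array(s['tool_rot']); T[:3,:3]=R.from_euler('xyz',r).as_matrix(); T[:3,3]=s['tool_pos']; return T
def shot(name):
    s=robot.observe(); p=robot.read_camera(name)
    p['c2w']=np.linalg.inv(p['view']) if 'view' in p else T_tool(s)@np.array(p['T_tool_cam'])
    return p
def ray(p,uv,z):
    d=np.linalg.inv(p['mtx'])@[uv[0],uv[1],1]; M=p['c2w']; d=M[:3,:3]@d; o=M[:3,3]
    return o+d*(z-o[2])/d[2]
def proj(p,w):
    c=np.linalg.inv(p['c2w'])@np.r_[w,1]; q=np.array(p['mtx'])@c[:3]; return q[:2]/q[2]
E
python3 - <<'E'
from h import *
print(robot.observe(), robot.pinch_z)
im=[]
for n in ['scene','top','wrist']:
    p=shot(n); save(p,n+'0.png'); print(n,np.round(p['c2w'],3).tolist())
    for t,z in [('mould',.07),('stuck_block_centre',.02),('rod_grip',.1)]:
        for d in robot.look_for(t,p)[:4]: print(t,np.round(d['xy'],1),round(d['conf'],2),ray(p,d['xy'],z).round(3))
    im.append(p['color'])
cv2.imwrite('pics/st.png',cv2.resize(np.vstack(im[:2]),None,fx=.75,fy=.75)[:,:,::-1])
E
```

```text
pics
{'time': 0.0, 'qpos': array([ 9.91972952e-01,  3.42699755e-01,  1.52497843e+00, -6.44146720e-06,
        1.27536966e+00, -1.45988217e-01]), 'qvel': array([ 0.00042102, -0.00068828, -0.00068435, -0.00016389, -0.00053229,
        0.00058475]), 'joint_efforts': array([ 6.30788036e-04, -4.31246746e+01, -2.44210660e+01,  7.16690160e-02,
        5.60832547e-02, -1.24039111e-04]), 'tool_pos': array([0.22011549, 0.47649101, 0.40407015]), 'tool_rot': array([ 2.9998373 ,  1.56934112, -2.14538495]), 'contact_force': array([0.34581262, 0.97614473, 0.39557559]), 'torque': array([ 0.01726321, -0.02043035,  0.00344128]), 'opening': 0.0917055074401727} 0.1592
scene [[0.452, -0.634, 0.628, -0.046], [-0.892, -0.333, 0.306, -0.318], [0.015, -0.698, -0.716, 0.695], [0.0, 0.0, 0.0, 1.0]]
mould [341.  218.6] 0.74 [ 0.477 -0.103  0.07 ]
stuck_block_centre [256.3 214.4] 0.92 [0.442 0.089 0.02 ]
stuck_block_centre [290.9 181.8] 0.83 [0.571 0.074 0.02 ]
stuck_block_centre [229.3 163.1] 0.81 [0.559 0.249 0.02 ]
stuck_block_centre [238.6 190.5] 0.7 [0.487 0.169 0.02 ]
rod_grip [451.6 254.9] 0.93 [ 0.465 -0.331  0.1  ]
rod_grip [359.8 206.9] 0.41 [ 0.499 -0.134  0.1  ]
top [[-0.022, -0.998, 0.067, 0.426], [-1.0, 0.022, -0.004, -0.058], [0.003, -0.067, -0.998, 0.931], [0.0, 0.0, 0.0, 1.0]]
stuck_block_centre [190.7 172.4] 0.97 [0.555 0.252 0.02 ]
stuck_block_centre [226.9 199. ] 0.93 [0.491 0.168 0.02 ]
stuck_block_centre [355.3 185.5] 0.67 [ 0.516 -0.132  0.02 ]
stuck_block_centre [257.  222.9] 0.59 [0.434 0.098 0.02 ]
rod_grip [446.5 193.6] 0.8 [ 0.487 -0.319  0.1  ]
wrist [[0.42, 0.868, 0.266, 0.148], [0.907, -0.402, -0.124, 0.51], [-0.001, 0.293, -0.956, 0.385], [0.0, 0.0, 0.0, 1.0]]
```

View pics/st.png

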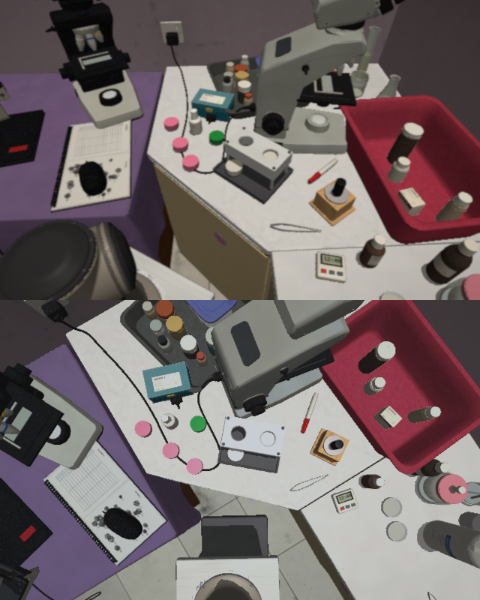

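The montage shows the mould at about (335,180) in the top picture (full-scale pixels). Its left hole is dark and its right hole is white, so the right one holds the block. The rod is in the wooden rest at about (440,195), and a microscope stands behind the mould. I'll zoom in.

```bash
python3 - <<'E'
import cv2,numpy as np
t=cv2.imread('pics/top0.png')[120:260,270:480]; s=cv2.imread('pics/scene0.png')[120:310,230:490]
a=cv2.resize(t,(800,533)[:2] if 0 else (450,300),interpolation=3); a=cv2.resize(t,(600,400),interpolation=2)
cv2.imwrite('pics/c1.png',cv2.resize(t,(795,530),interpolation=2))
cv2.imwrite('pics/c2.png',cv2.resize(s,(780,570),interpolation=2))
E
```

```text
(no output)
```

View pics/c1.png

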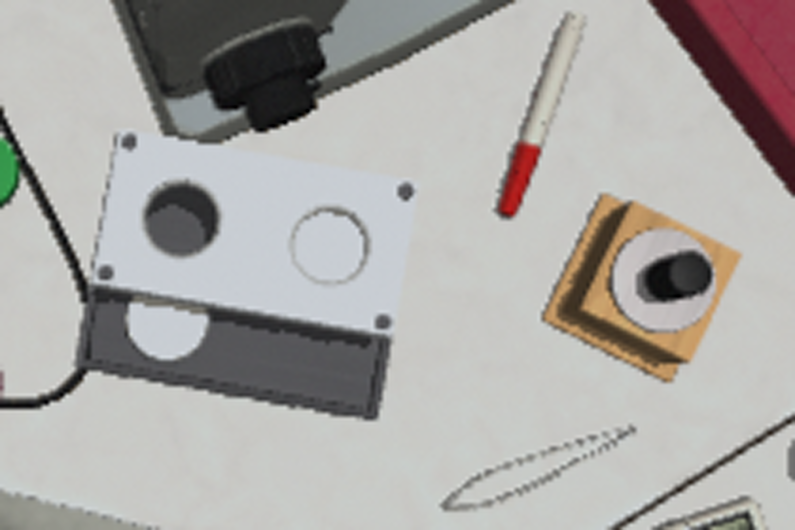

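View pics/c2.png

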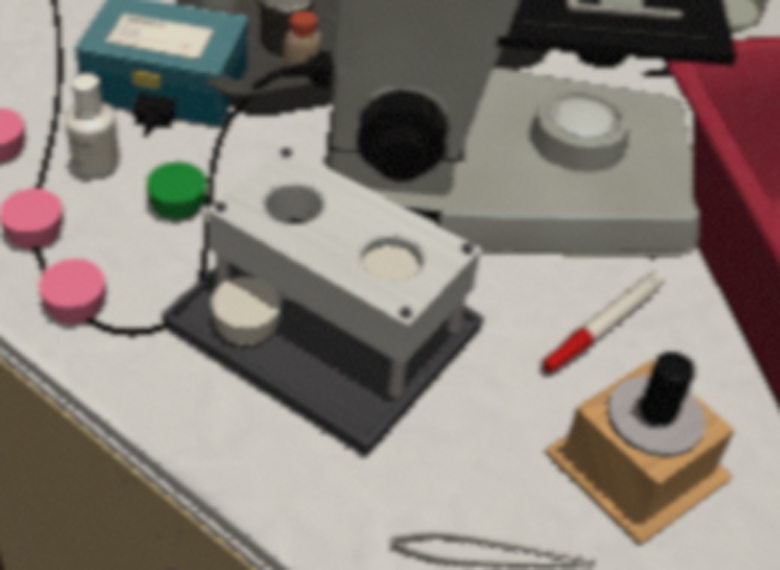

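```bash
cat > m.py <<'E'
from h import *
t=shot('top'); s=shot('scene')
C=lambda x,y:(x/3.786+270,y/3.786+120); S=lambda x,y:(x/3+230,y/3+120)
def tri(a,b):
    A=[];B=[]
    for p,uv in((t,a),(s,b)):
        d=p['c2w'][:3,:3]@np.linalg.inv(p['mtx'])@[*uv,1]; d/=np.linalg.norm(d); P=np.eye(3)-np.outer(d,d); A.append(P);B.append(P@p['c2w'][:3,3])
    x=np.linalg.lstsq(np.vstack(A),np.hstack(B),rcond=None)[0]; return x.round(4)
print('handle top',tri(C(690,272),S(675,365)),'collar',tri(C(660,280),S(657,413)))
for n,a,b in [('stuck hole',(330,245),(392,260)),('empty hole',(181,219),(294,204))]: print(n,tri(C(*a),S(*b)),ray(t,C(*a),.091).round(4),ray(s,S(*b),.091).round(4))
for n,a in [('BL',(117,133)),('BR',(413,180)),('FR',(392,334)),('FL',(90,287))]: print(n,ray(t,C(*a),.091).round(4))
print('knob', tri(C(275,80),S(402,135)))
E
python3 m.py
```

```text
handle top [ 0.4896 -0.3283  0.1097] collar [ 0.4894 -0.3278  0.06  ]
stuck hole [ 0.5112 -0.1307  0.0875] [ 0.5107 -0.13    0.091 ] [ 0.5083 -0.1322  0.091 ]
empty hole [ 0.5279 -0.0463  0.0895] [ 0.5274 -0.0457  0.091 ] [ 0.5268 -0.0476  0.091 ]
BL [ 0.5775 -0.0102  0.091 ]
BR [ 0.5468 -0.1783  0.091 ]
FR [ 0.4593 -0.1637  0.091 ]
FL [0.4897 0.0066 0.091 ]
knob [ 0.5992 -0.099   0.1218]
```

```bash
cat >> h.py <<'E'
def plan(target_xyz, jaw):  # grasp point target, jaw dir xy -> shift in tool frame (cm), spin deg
    s=robot.observe(); T=T_tool(s); M=T[:3,:3]; j=np.array([jaw[0],jaw[1],0.])/np.hypot(*jaw)
    sh=M.T@(np.array(target_xyz)-(T[:3,3]+M[:,0]*robot.pinch_z))*100
    jt=M.T@j; a=np.degrees(np.arctan2(-jt[1],jt[2])); a=(a+90)%180-90
    print('shift',sh.round(2),'spin',round(a,1),'q6',round(s['qpos'][5],2),'tcp',s['tool_pos'].round(4),'F',s['contact_force'].round(1),'op',round(s['opening'],4),'t',s['time'])
E
python3 - <<'E'
from h import *
print(T_tool(robot.observe())[:3,:3].round(3))
plan((.4895,-.328,.16),(.19,.98))
t=shot('top')
for uv in [(287,100),(300,140),(350,80),(400,65),(460,27),(442,120),(480,170)]:
    print(uv,[ray(t,uv,z)[:2].round(3).tolist() for z in (.1,.2,.3,.4)])
E
```

```text
[[ 0.    -0.908  0.419]
 [ 0.     0.419  0.908]
 [-1.    -0.     0.   ]]
shift [  8.55 -58.19 -61.75] spin -13.8 q6 -0.15 tcp [0.2202 0.4766 0.4048] F [ 0.2 -0.4 -0.2] op 0.0917 t 0.7
(287, 100) [[0.697, 0.017], [0.664, 0.008], [0.631, -0.001], [0.599, -0.01]]
(300, 140) [[0.609, -0.009], [0.587, -0.015], [0.565, -0.021], [0.543, -0.027]]
(350, 80) [[0.738, -0.12], [0.7, -0.112], [0.663, -0.105], [0.625, -0.098]]
(400, 65) [[0.769, -0.229], [0.728, -0.209], [0.686, -0.188], [0.645, -0.167]]
(460, 27) [[0.851, -0.364], [0.8, -0.327], [0.749, -0.29], [0.698, -0.253]]
(442, 120) [[0.646, -0.316], [0.619, -0.285], [0.593, -0.254], [0.566, -0.223]]
(480, 170) [[0.536, -0.392], [0.522, -0.352], [0.509, -0.312], [0.496, -0.272]]
```

```bash
python3 - <<'E'
from h import *
import m
print('bin corners',m.tri((533,227),(527,320)),m.tri((429,60),(462,131)))
plan((.4895,-.328,.16),(.82,.57)); plan((.4895,-.328,.20),(.82,.57))
E
```

```text
handle top [ 0.4896 -0.3283  0.1097] collar [ 0.4894 -0.3278  0.06  ]
stuck hole [ 0.5112 -0.1307  0.0875] [ 0.5107 -0.13    0.091 ] [ 0.5083 -0.1322  0.091 ]
empty hole [ 0.5279 -0.0463  0.0895] [ 0.5274 -0.0457  0.091 ] [ 0.5268 -0.0476  0.091 ]
BL [ 0.5775 -0.0102  0.091 ]
BR [ 0.5468 -0.1783  0.091 ]
FR [ 0.4593 -0.1637  0.091 ]
FL [0.4897 0.0066 0.091 ]
knob [ 0.5992 -0.099   0.1218]
bin corners [ 0.4076 -0.4885  0.0908] [ 0.744  -0.2672  0.1777]
shift [  8.55 -58.19 -61.75] spin 30.4 q6 -0.15 tcp [0.2202 0.4766 0.4048] F [ 0.4  0.1 -0.3] op 0.092 t 0.85
shift [  4.55 -58.19 -61.75] spin 30.4 q6 -0.15 tcp [0.2202 0.4766 0.4048] F [ 0.4  0.1 -0.3] op 0.092 t 0.85
```

```bash
python3 -m jog '[{"y":-4,"z":-4,"spin":4},{"y":-8,"z":-8.5,"spin":8},{"y":-12,"z":-12.7,"spin":12},{"y":-16,"z":-17,"spin":16},{"y":-20,"z":-21.2,"spin":20}]' 20
```

```text
$[0]: bad value
```

```bash
python3 -m jog '[{"fingers":0,"x":0,"y":-4,"z":-4,"spin":4},{"fingers":0,"x":0,"y":-8,"z":-8.5,"spin":8},{"fingers":0,"x":0,"y":-12,"z":-12.7,"spin":12},{"fingers":0,"x":0,"y":-16,"z":-17,"spin":16},{"fingers":0,"x":0,"y":-20,"z":-21.2,"spin":20}]' 20; python3 -c "
from h import *
plan((.4895,-.328,.20),(.82,.57))"
```

```text
time: 1.48
tool_pos: [0.313, 0.1986, 0.405]
tool_rot: [-0.488, 1.57, 0.299]
contact_force: [1.5, -0.2, 0.3]
opening: 0.0917
shift [  4.58 -49.66 -24.86] spin 10.3 q6 -0.43 tcp [0.313  0.1986 0.405 ] F [ 1.5 -0.2  0.3] op 0.0917 t 1.475
```

```bash
python3 -m jog '[{"fingers":0,"x":0,"y":-5,"z":-2.5,"spin":2},{"fingers":0,"x":0,"y":-10,"z":-5,"spin":4},{"fingers":0,"x":0,"y":-15,"z":-7.5,"spin":6},{"fingers":0,"x":0,"y":-20,"z":-10,"spin":8},{"fingers":0,"x":0,"y":-25,"z":-12.5,"spin":10}]' 20; python3 -c "
from h import *
plan((.4895,-.328,.20),(.82,.57))"
```

```text
time: 2.1
tool_pos: [0.4024, -0.0665, 0.405]
tool_rot: [-0.681, 1.57, -0.068]
contact_force: [-0.2, -0.1, 0.7]
opening: 0.0917
shift [  4.59 -26.39  -7.93] spin 0.3 q6 -0.97 tcp [ 0.4024 -0.0665  0.405 ] F [-0.2 -0.1  0.7] op 0.0917 t 2.1
```

```bash
python3 -m jog '[{"fingers":0,"x":0,"y":-5.3,"z":-1.6,"spin":0},{"fingers":0,"x":0,"y":-10.6,"z":-3.2,"spin":0},{"fingers":0,"x":0,"y":-15.9,"z":-4.8,"spin":0},{"fingers":0,"x":0,"y":-21.2,"z":-6.4,"spin":0},{"fingers":0,"x":0,"y":-26.4,"z":-7.9,"spin":0}]' 20; python3 -c "
from h import *
p=shot('wrist'); save(p,'w1.png')
for z in (.085,.11): print(proj(p,[.4895,-.328,z]))
for t in ('rod_grip','mould','stuck_block_centre'):
  for d in robot.look_for(t,p)[:3]: print(t,d['xy'],d['conf'],ray(p,d['xy'],.085))
plan((.4895,-.328,.20),(.82,.57))"
```

```text
time: 2.72
tool_pos: [0.4901, -0.3277, 0.4047]
tool_rot: [-0.583, 1.57, 0.031]
contact_force: [0.6, -0.4, 0.3]
opening: 0.0919
[318.8426923  193.86414587]
[318.82443361 200.19819434]
rod_grip [317.7, 188.9] 0.62 [ 0.48526256 -0.32414037  0.085     ]
mould [437.0, 41.5] 0.64 [ 0.49518385 -0.14262246  0.085     ]
stuck_block_centre [460.5, 40.5] 0.76 [ 0.51270379 -0.12928021  0.085     ]
shift [ 4.46 -0.16 -0.1 ] spin 0.3 q6 -1.33 tcp [ 0.4896 -0.3264  0.4038] F [-0.5  0.3 -0.8] op 0.0918 t 2.925
```

View pics/w1.png

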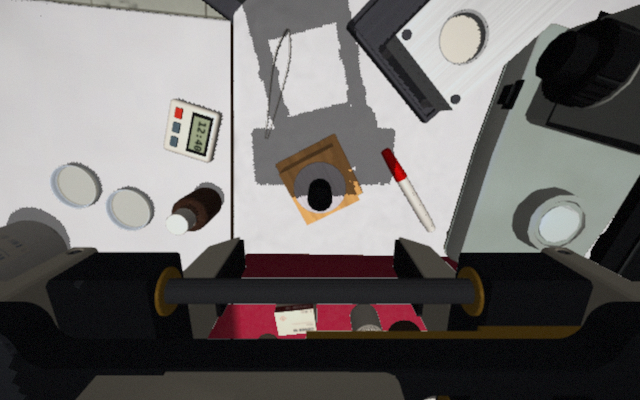

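The wrist picture shows the handle at (319,194), where I predicted it, and the white stuck hole at (463,38). Descending to grip.

```bash
python3 -m jog '[{"fingers":0,"x":4,"y":-0.1,"z":-0.1,"spin":0},{"fingers":0,"x":8,"y":-0.1,"z":-0.1,"spin":0},{"fingers":0,"x":12,"y":-0.1,"z":-0.1,"spin":0},{"fingers":0,"x":15.7,"y":-0.1,"z":-0.1,"spin":0},{"fingers":0,"x":15.7,"y":-0.1,"z":-0.1,"spin":0}]' 30; python3 -m jog '[{"fingers":1,"x":0,"y":0,"z":0,"spin":0},{"fingers":1,"x":0,"y":0,"z":0,"spin":0},{"fingers":1,"x":0,"y":0,"z":0,"spin":0},{"fingers":1,"x":0,"y":0,"z":0,"spin":0},{"fingers":1,"x":0,"y":0,"z":0,"spin":0}]' 45
```

```text
time: 3.55
tool_pos: [0.4888, -0.3253, 0.2458]
tool_rot: [1.773, 1.565, 2.388]
contact_force: [-0.7, 0.2, -0.0]
opening: 0.092
time: 4.18
tool_pos: [0.4895, -0.3273, 0.2479]
tool_rot: [-1.078, 1.57, -0.464]
contact_force: [0.7, 1.0, -1.3]
opening: 0.0462
```

```bash
python3 -m jog '[{"fingers":1,"x":0,"y":0,"z":0,"spin":0},{"fingers":1,"x":0,"y":0,"z":0,"spin":0},{"fingers":1,"x":0,"y":0,"z":0,"spin":0},{"fingers":1,"x":0,"y":0,"z":0,"spin":0}]' 45
```

```text
time: 4.68
tool_pos: [0.4896, -0.3272, 0.2476]
tool_rot: [0.835, 1.571, 1.45]
contact_force: [1.0, -0.2, -0.5]
opening: 0.0249
```

```bash
python3 -m jog '[{"fingers":1,"x":-1.5,"y":0,"z":0,"spin":0},{"fingers":1,"x":-4.5,"y":0,"z":0,"spin":0},{"fingers":1,"x":-8,"y":0,"z":0,"spin":0},{"fingers":1,"x":-11,"y":0,"z":0,"spin":0},{"fingers":1,"x":-11,"y":0,"z":0,"spin":0}]' 45; python3 -c "
from h import *
t=shot('top')
for d in robot.look_for('rod_grip',t)[:2]: print(d)
p=shot('wrist'); save(p,'w2.png')
for d in robot.look_for('stuck_block_centre',p)[:3]: print(d['xy'],d['conf'],ray(p,d['xy'],.08))
plan((.510,-.131,.20),(.19,.98))"
```

```text
time: 5.3
tool_pos: [0.4898, -0.3275, 0.3608]
tool_rot: [-1.326, 1.565, -0.711]
contact_force: [0.5, 0.2, -1.8]
opening: 0.0251
{'xy': [454.1, 195.1], 'conf': 0.52}
[489.9, 24.8] 0.73 [ 0.51334636 -0.1256359   0.08      ]
shift [-0.26 14.77 13.01] spin -43.8 q6 -1.33 tcp [ 0.4892 -0.327   0.3562] F [-0.6  0.1 -1.9] op 0.0254 t 5.5
```

View pics/w2.png

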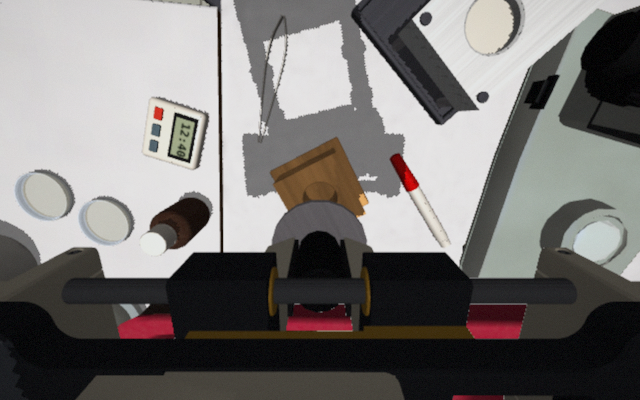

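```bash
python3 -m jog '[{"fingers":1,"x":0,"y":1,"z":1,"spin":-8},{"fingers":1,"x":0,"y":2,"z":2,"spin":-17},{"fingers":1,"x":0,"y":4,"z":4,"spin":-26},{"fingers":1,"x":0,"y":6.5,"z":6,"spin":-35},{"fingers":1,"x":0,"y":9,"z":8,"spin":-43.8}]' 45; python3 -c "
from h import *
p=shot('wrist')
for d in robot.look_for('stuck_block_centre',p)[:3]: print(d['xy'],d['conf'],ray(p,d['xy'],.08),ray(p,d['xy'],.091))
t=cv2.imread('pics/w1.png'); 
plan((.510,-.131,.20),(.19,.98))
save(p,'w3.png')"
```

```text
time: 6.12
tool_pos: [0.5028, -0.2066, 0.3562]
tool_rot: [1.18, 1.568, 2.564]
contact_force: [0.3, 0.3, -1.3]
opening: 0.0252
[634.0, 114.7] 0.93 [0.4718026  0.07669019 0.08      ] [0.46976608 0.06518621 0.091     ]
[403.1, 202.7] 0.92 [ 0.51365311 -0.1277142   0.08      ] [ 0.50982444 -0.13046502  0.091     ]
[587.7, 77.1] 0.68 [0.43339199 0.03478938 0.08      ] [0.43300032 0.02507971 0.091     ]
shift [-0.26  0.62  7.36] spin 0.3 q6 -1.91 tcp [ 0.5029 -0.2049  0.3564] F [-0.4 -0.  -1.6] op 0.025 t 6.225
```

View pics/w3.png

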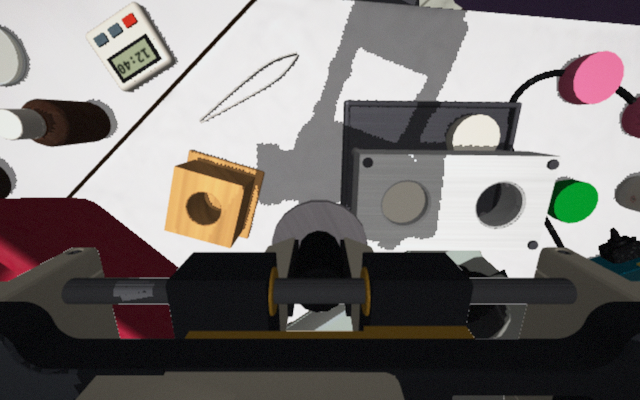

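The rim is at (404,202), which gives (0.510, -0.1305) and agrees with the top camera. Moving above it, then down.

```bash
python3 -m jog '[{"fingers":1,"x":0,"y":0.2,"z":2,"spin":0},{"fingers":1,"x":0,"y":0.4,"z":4.5,"spin":0},{"fingers":1,"x":0,"y":0.6,"z":6.5,"spin":0},{"fingers":1,"x":0,"y":0.6,"z":7.4,"spin":0},{"fingers":1,"x":0,"y":0.6,"z":7.4,"spin":0}]' 60; python3 -c "
from h import *
plan((.5105,-.1305,.1215),(.19,.98))
t=shot('top');save(t,'t4.png');s=shot('scene'); 
a=np.hstack([cv2.resize(t['color'][100:260,270:430],(400,400),interpolation=2),cv2.resize(s['color'][80:240,250:410],(400,400),interpolation=2)])
cv2.imwrite('pics/t4.png',a[:,:,::-1])"
```

```text
time: 6.85
tool_pos: [0.5114, -0.1334, 0.3577]
tool_rot: [-2.641, 1.571, -1.262]
contact_force: [-0.2, -0.1, -1.0]
opening: 0.0248
shift [7.7  0.15 0.27] spin 0.0 q6 -1.78 tcp [ 0.5114 -0.1334  0.3577] F [-0.2 -0.1 -1. ] op 0.0248 t 6.85
```

View pics/t4.png

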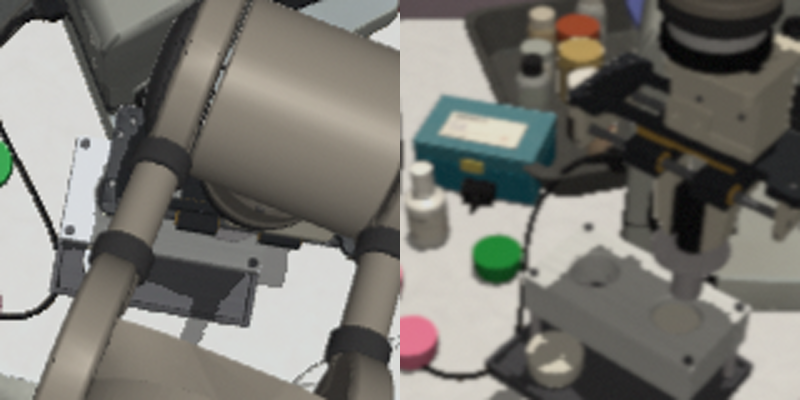

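```bash
python3 -m jog '[{"fingers":1,"x":0,"y":0.1,"z":0.2,"spin":0},{"fingers":1,"x":1,"y":0.1,"z":0.2,"spin":0},{"fingers":1,"x":2,"y":0.1,"z":0.2,"spin":0},{"fingers":1,"x":3,"y":0.1,"z":0.2,"spin":0},{"fingers":1,"x":3.5,"y":0.1,"z":0.2,"spin":0}]' 60; python3 -c "
from h import *
plan((.5105,-.1305,.1215),(.19,.98))
s=shot('scene'); print(proj(s,[.5105,-.1305,.091]),proj(s,[.5105,-.1305,.103]))"
```

```text
time: 7.58
tool_pos: [0.5105, -0.1316, 0.3216]
tool_rot: [1.337, 1.569, 2.715]
contact_force: [0.5, 0.1, -1.4]
opening: 0.025
shift [ 4.09 -0.01  0.11] spin -0.0 q6 -1.78 tcp [ 0.5105 -0.1316  0.3216] F [ 0.5  0.1 -1.4] op 0.025 t 7.575
[360.33699608 205.71429918] [360.79882547 201.65689443]
```

```bash
python3 -m jog '[{"fingers":1,"x":0.6,"y":0,"z":0.1,"spin":0},{"fingers":1,"x":1.2,"y":0,"z":0.1,"spin":0},{"fingers":1,"x":1.8,"y":0,"z":0.1,"spin":0},{"fingers":1,"x":2.3,"y":0,"z":0.1,"spin":0},{"fingers":1,"x":2.3,"y":0,"z":0.1,"spin":0}]' 60; python3 -c "
from h import *
plan((.5105,-.1305,.1215),(.19,.98))
s=shot('scene');  t=shot('wrist')
a=np.hstack([cv2.resize(s['color'][110:270,280:440],(400,400),interpolation=2),cv2.resize(t['color'][100:300,220:420],(400,400),interpolation=2)])
cv2.imwrite('pics/t5.png',a[:,:,::-1])"
```

```text
time: 8.25
tool_pos: [0.5112, -0.1307, 0.3001]
tool_rot: [-1.682, 1.569, -0.303]
contact_force: [0.5, 0.5, 0.4]
opening: 0.0253
shift [1.94 0.1  0.01] spin -0.0 q6 -1.77 tcp [ 0.5112 -0.1307  0.3001] F [0.5 0.5 0.4] op 0.0253 t 8.25
```

View pics/t5.png

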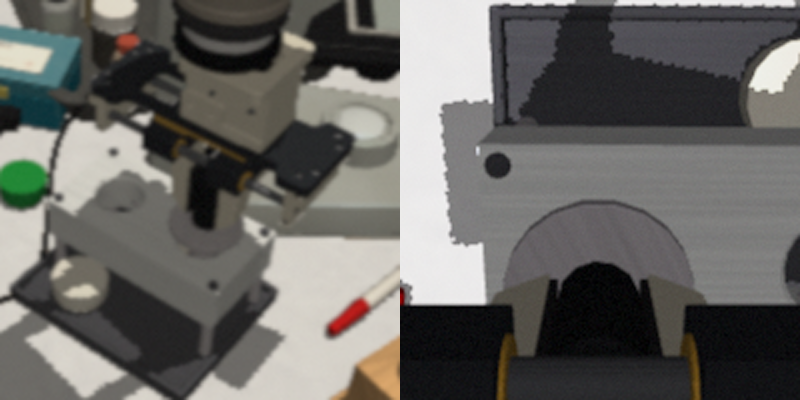

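```bash
python3 -m jog '[{"fingers":1,"x":0.5,"y":0.1,"z":0,"spin":0},{"fingers":1,"x":1.0,"y":0.1,"z":0,"spin":0},{"fingers":1,"x":1.3,"y":0.1,"z":0,"spin":0},{"fingers":1,"x":1.3,"y":0.1,"z":0,"spin":0}]' 60; python3 -m jog '[{"fingers":1,"x":0.2,"y":0,"z":0,"spin":0},{"fingers":1,"x":0.4,"y":0,"z":0,"spin":0},{"fingers":1,"x":0.4,"y":0,"z":0,"spin":0}]' 60; python3 -c "
from h import *
plan((.5105,-.1305,.1215),(.19,.98))"
```

```text
time: 8.85
tool_pos: [0.5097, -0.1304, 0.2861]
tool_rot: [1.311, 1.569, 2.69]
contact_force: [0.3, 0.6, -1.4]
opening: 0.0249
time: 9.22
tool_pos: [0.5099, -0.1304, 0.2836]
tool_rot: [-1.76, 1.57, -0.381]
contact_force: [-1.5, 0.9, 6.0]
opening: 0.0248
shift [ 0.29 -0.05  0.01] spin -0.0 q6 -1.78 tcp [ 0.5099 -0.1304  0.2836] F [-1.5  0.9  6. ] op 0.0248 t 9.225
```

```bash
python3 -m jog '[{"fingers":1,"x":0.1,"y":0,"z":0,"spin":0},{"fingers":1,"x":0.2,"y":0,"z":0,"spin":0},{"fingers":1,"x":0.2,"y":0,"z":0,"spin":0}]' 60; python3 -c "
from h import *
plan((.5105,-.1305,.1215),(.19,.98))
s=shot('scene');  t=shot('wrist')
a=np.hstack([cv2.resize(s['color'][110:270,280:440],(400,400),interpolation=2),cv2.resize(t['color'][60:260,220:420],(400,400),interpolation=2)])
cv2.imwrite('pics/t6.png',a[:,:,::-1])"
```

```text
time: 9.6
tool_pos: [0.5097, -0.1303, 0.2835]
tool_rot: [-1.811, 1.569, -0.432]
contact_force: [-7.7, 2.6, 21.2]
opening: 0.0253
shift [ 0.28 -0.05  0.01] spin -0.0 q6 -1.78 tcp [ 0.5097 -0.1303  0.2835] F [-7.7  2.6 21.2] op 0.0253 t 9.6
```

View pics/t6.png

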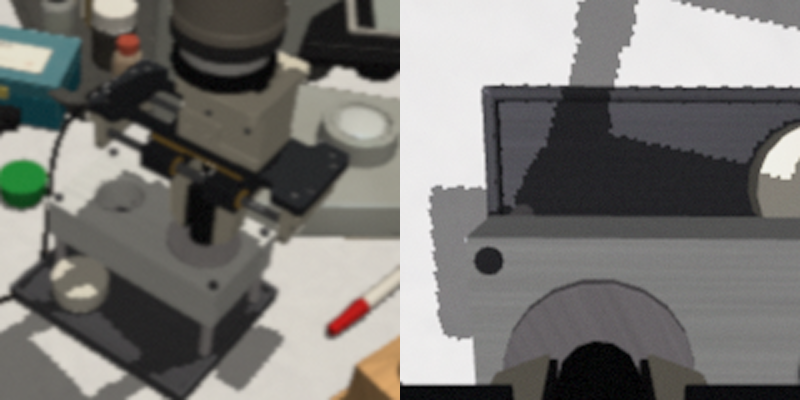

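The collar is on the mould at a hard stop (21 N). Relaxing, opening and withdrawing.

```bash
python3 -m jog '[{"fingers":1,"x":-0.35,"y":0,"z":0,"spin":0},{"fingers":0,"x":-0.35,"y":0,"z":0,"spin":0},{"fingers":0,"x":-0.35,"y":0,"z":0,"spin":0},{"fingers":0,"x":-0.35,"y":0,"z":0,"spin":0},{"fingers":0,"x":-0.35,"y":0,"z":0,"spin":0}]' 60; python3 -m jog '[{"fingers":0,"x":0,"y":0,"z":0,"spin":0},{"fingers":0,"x":-2,"y":0,"z":0,"spin":0},{"fingers":0,"x":-6,"y":0,"z":0,"spin":0},{"fingers":0,"x":-10,"y":0,"z":0,"spin":0},{"fingers":0,"x":-14,"y":0,"z":0,"spin":0}]'; python3 -c "
from h import *
plan((.40,.05,.26),(.19,.98))"
```

```text
time: 10.32
tool_pos: [0.5099, -0.1305, 0.284]
tool_rot: [1.002, 1.571, 2.381]
contact_force: [-1.0, -0.0, -0.5]
opening: 0.0602
time: 10.95
tool_pos: [0.5097, -0.1304, 0.4255]
tool_rot: [-0.475, 1.571, 0.904]
contact_force: [0.8, -0.0, 0.2]
opening: 0.0918
shift [ 0.63 14.21 15.62] spin -0.0 q6 -1.78 tcp [ 0.5097 -0.1304  0.4255] F [ 0.8 -0.   0.2] op 0.0918 t 10.95
```

```bash
python3 -m jog '[{"fingers":0,"x":0,"y":3.5,"z":3.5,"spin":0},{"fingers":0,"x":0,"y":7,"z":8,"spin":0},{"fingers":0,"x":0,"y":10.5,"z":12.5,"spin":0},{"fingers":0,"x":0,"y":13,"z":17,"spin":0},{"fingers":0,"x":0,"y":13,"z":21,"spin":0}]';  python3 -c "
from h import *
s=shot('scene');  t=shot('top')
for d in robot.look_for('stuck_block_centre',s)[:6]: print(d['xy'],d['conf'],ray(s,d['xy'],.02))
for d in robot.look_for('rod_grip',s)[:2]: print(d['xy'],d['conf'],ray(s,d['xy'],.1215),proj(s,[.51,-.1305,.1215]))
plan((.5105,-.1305,.1215),(.19,.98))
g=s['color'][130:270,270:430]; g=np.clip(g.astype(float)*1.4,0,255).astype('uint8')
cv2.imwrite('pics/t7.png',np.hstack([cv2.resize(g,(500,438),interpolation=2),cv2.resize(t['color'][120:260,290:386],(300,438),interpolation=2)])[:,:,::-1])"
```

```text
time: 11.58
tool_pos: [0.4208, 0.1021, 0.4247]
tool_rot: [-1.146, 1.57, 0.234]
contact_force: [1.2, 0.1, 0.4]
opening: 0.0919
[242.0, 190.8] 0.87 [0.48993457 0.16129007 0.02      ]
[293.4, 179.8] 0.86 [0.58056538 0.07241758 0.02      ]
[254.5, 214.9] 0.72 [0.43855673 0.09154753 0.02      ]
[231.1, 164.1] 0.65 [0.55788705 0.24217608 0.02      ]
[362.7, 203.1] 0.71 [ 0.49119477 -0.14128155  0.1215    ] [361.43202308 195.38920334]
shift [ 14.35 -13.04 -21.04] spin 0.1 q6 -1.32 tcp [0.4222 0.1008 0.4242] F [0.3 0.4 0.1] op 0.0918 t 11.775
```

View pics/t7.png

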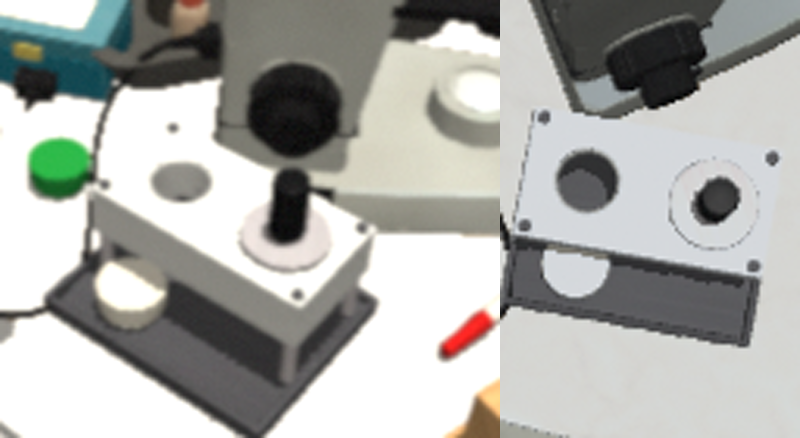

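```bash
python3 -c "
from h import *
s=shot('scene'); 
a=np.array([.98,-.19,0]);a/=np.linalg.norm(a);b=np.array([-a[1],a[0],0]); h=np.array([.5105,-.1305,0])
for n,x,y,z in [('edgeL',-45,25,50),('edgeC',-45,0,50),('edgeR',-45,-25,50),('blkfoot',-22,0,8),('blk mid',-24,0,20),('trayfront',-132,0,8),('blkL',-15,18,10),('blkR',-15,-18,10)]:
  print(n,proj(s,h+a*x/1e3+b*y/1e3+np.array([0,0,z/1e3])).round(1))
print(s['color'][214:246:2,330:374:3].mean(2).astype(int))
w=shot('wrist'); K=np.array(w['mtx']); print(K, np.degrees(np.arctan(320/K[0,0]))); print(np.array(w['T_tool_cam']).round(3))
"
```

```text
edgeL [336.9 225.9]
edgeC [346.6 231.6]
edgeR [356.5 237.4]
blkfoot [351.7 237.7]
blk mid [351.5 234.7]
trayfront [320.5 270.5]
blkL [346.9 231.2]
blkR [360.4 239.2]
[[ 95  95  95 107 174 200 200 163 113 146 155 161 152 130 167]
 [ 96  96  94  96 102 165 200 201 187 133 114 121 129 164 201]
 [ 95  95  95  94  95  98 153 198 202 200 188 192 200 200 202]
 [ 88  94  95  95  93  96  97 137 198 203 202 198 200 203 190]
 [ 47  87  94  94  94  95  95  96 130 191 203 173 159 200 138]
 [ 35  45  81  94  93  95  94  93  96 114 188 128 105 171  98]
 [ 36  35  41  80  93  95  95  94  95  96 114 162 163 112  95]
 [ 34  38  36  37  75  93  96  94  95  94  95 102 123  95  96]
 [ 36  35  37  36  37  67  92  94  95  95  96  95  95  96  95]
 [ 35  34  37  36  36  37  65  91  96  95  96  93  93  96  80]
 [ 36  34  35  36  35  36  37  57  92  95  96  97  97  91  46]
 [ 57  35  34  35  35  35  37  36  54  90  97  97  96  62  36]
 [ 68  57  37  34  35  34  34  35  36  49  88  96  84  38  35]
 [ 70  69  57  36  33  36  34  35  37  36  57  90  52  35  51]
 [ 70  69  69  57  42  35  34  36  36  35  58  83  40  41  60]
 [ 70  68  68  68  60  41  35  35  35  34  60  81  39  57  64]]
[[283.0320423    0.         318.92245215]
 [  0.         283.0320423  205.01347582]
 [  0.           0.           1.        ]] 48.5080400499259
[[ 0.    -0.293  0.956  0.02 ]
 [-0.001 -0.956 -0.293  0.08 ]
 [ 1.    -0.001 -0.001 -0.   ]
 [ 0.     0.     0.     1.   ]]
```

The scene camera's line of sight passes almost exactly under the mould edge, so it can't confirm the block. I'll look under the mould from the front with the wrist camera.

```bash
python3 -m jog '[{"fingers":1,"x":0,"y":2,"z":-5,"spin":9},{"fingers":1,"x":0,"y":4,"z":-10,"spin":18},{"fingers":1,"x":0,"y":6,"z":-15,"spin":27},{"fingers":1,"x":0,"y":7,"z":-20,"spin":36},{"fingers":1,"x":0,"y":8,"z":-25,"spin":45}]' 10;  python3 -c "
from h import *
plan((.305,-.21,.205-.1592),(.98,-.19))"
```

```text
time: 12.5
tool_pos: [0.2946, -0.1316, 0.4244]
tool_rot: [-1.325, 1.57, -0.738]
contact_force: [1.1, -0.4, -0.3]
opening: 0.0462
shift [21.95 -7.07 -3.48] spin 44.6 q6 -1.25 tcp [ 0.2946 -0.1316  0.4244] F [ 1.1 -0.4 -0.3] op 0.0462 t 12.5
```

```bash
python3 -m jog '[{"fingers":1,"x":0,"y":-4,"z":-2,"spin":9},{"fingers":1,"x":4,"y":-7,"z":-3.5,"spin":18},{"fingers":1,"x":9,"y":-7,"z":-3.5,"spin":27},{"fingers":1,"x":14,"y":-7,"z":-3.5,"spin":36},{"fingers":1,"x":19,"y":-7,"z":-3.5,"spin":45}]';  python3 -c "
from h import *
plan((.305,-.21,.205-.1592),(.98,-.19))"
```

```text
time: 13.12
tool_pos: [0.3054, -0.2082, 0.233]
tool_rot: [-0.662, 1.57, -0.862]
contact_force: [-0.1, -0.2, 0.1]
opening: 0.0009
shift [ 2.8  -0.17 -0.02] spin -0.5 q6 -0.61 tcp [ 0.3054 -0.2082  0.233 ] F [-0.1 -0.2  0.1] op 0.0009 t 13.125
```

```bash
python3 -m jog '[{"fingers":1,"x":1.5,"y":0,"z":0,"spin":0},{"fingers":1,"x":2.5,"y":0,"z":0,"spin":0},{"fingers":1,"x":2.5,"y":0,"z":0,"spin":0}]';  python3 -c "
from h import *
w=shot('wrist')
for d in robot.look_for('stuck_block_centre',w)[:4]: print(d['xy'],d['conf'],ray(w,d['xy'],.02))
print(proj(w,[.51,-.1305,.02]),proj(w,[.466,-.122,.05]))
plan((.305,-.21,.205-.1592),(.98,-.19))
g=(255*(w['color']/255.)**.6).astype('uint8'); cv2.imwrite('pics/t8.png',g[:,:,::-1])"
```

```text
time: 13.5
tool_pos: [0.306, -0.2077, 0.2091]
tool_rot: [2.431, 1.57, 2.238]
contact_force: [-0.5, -0.2, -0.0]
opening: 0.0009
[632.6, 56.0] 0.59 [ 0.49289171 -0.13099205  0.02      ]
[666.13830513  48.14600511] [643.63149412  32.235241  ]
shift [ 0.48 -0.24 -0.1 ] spin -0.1 q6 -0.61 tcp [ 0.3063 -0.2077  0.2098] F [-0.5 -0.6  0.6] op 0.0004 t 13.6
```

View pics/t8.png

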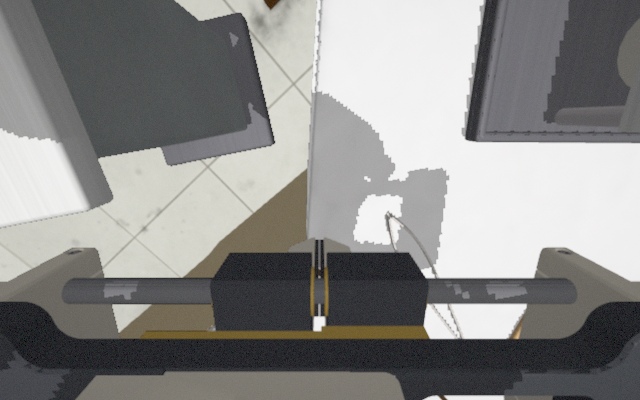

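At the right edge, cols 617-640 and rows 20-85, a pale disc lies on the tray below the rod. I'll move slightly closer to check that it is flat.

```bash
python3 -m jog '[{"fingers":1,"x":0,"y":0,"z":1,"spin":0},{"fingers":1,"x":0,"y":0,"z":2.5,"spin":0},{"fingers":1,"x":0,"y":0,"z":2.5,"spin":0}]';  python3 -c "
from h import *
w=shot('wrist')
for d in robot.look_for('stuck_block_centre',w)[:4]: print(d['xy'],d['conf'],ray(w,d['xy'],.02))
a=np.array([.98,-.19,0]);a/=np.linalg.norm(a);b=np.array([-a[1],a[0],0]); h=np.array([.5105,-.1305,0])
for z,r in ((8,22),(32,25),(20,25)): print(z,[proj(w,h+r/1e3*(-a*np.cos(t)+b*np.sin(t))+np.array([0,0,z/1e3])).round(0).tolist() for t in (-1,-.5,0,.5,1)])
print('edge',proj(w,h-.045*a+[0,0,.05]))
g=(255*(w['color'][0:160,440:640]/255.)**.6).astype('uint8'); cv2.imwrite('pics/t9.png',cv2.resize(g,(750,600),interpolation=2)[:,:,::-1])"
```

```text
time: 13.98
tool_pos: [0.3322, -0.2125, 0.2095]
tool_rot: [-0.517, 1.568, -0.707]
contact_force: [-0.6, -0.2, 0.4]
opening: 0.0006
[573.2, 51.9] 0.52 [ 0.48829204 -0.12748359  0.02      ]
8 [[566.0, 89.0], [557.0, 74.0], [557.0, 54.0], [566.0, 33.0], [583.0, 17.0]]
32 [[600.0, 89.0], [589.0, 70.0], [589.0, 44.0], [603.0, 16.0], [626.0, -6.0]]
20 [[580.0, 91.0], [569.0, 74.0], [569.0, 49.0], [581.0, 24.0], [602.0, 4.0]]
edge [581.29152391  33.43571175]
```

View pics/t9.png

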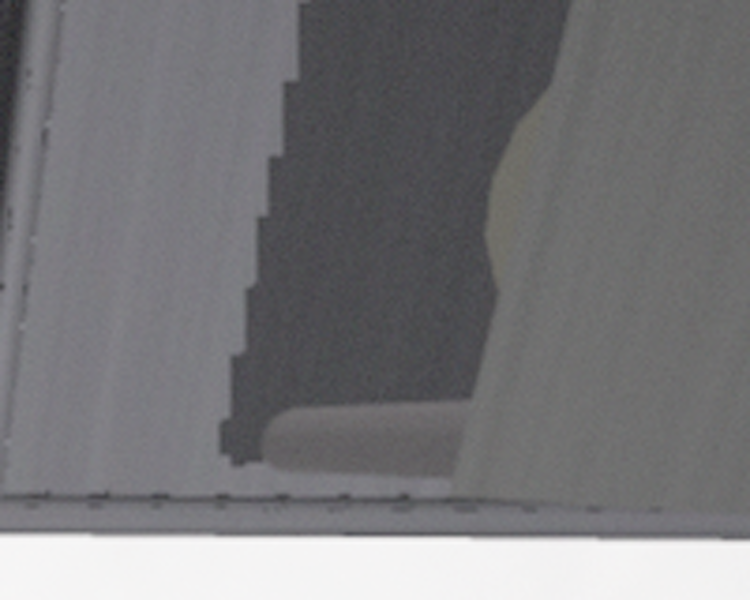

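```bash
python3 -m jog '[{"fingers":1,"x":1,"y":0,"z":0,"spin":0},{"fingers":1,"x":2.3,"y":0,"z":0,"spin":0},{"fingers":1,"x":2.3,"y":0,"z":0,"spin":0}]';  python3 -c "
from h import *
w=shot('wrist'); plan((.305,-.21,.205-.1592),(.98,-.19))
a=np.array([.98,-.19,0]);a/=np.linalg.norm(a);b=np.array([-a[1],a[0],0]); h=np.array([.5105,-.1305,0])
for z,r in ((8,22),(20,25),(32,25)): print(z,[proj(w,h+r/1e3*(-a*np.cos(t)+b*np.sin(t))+np.array([0,0,z/1e3])).round(0).tolist() for t in (-1,-.5,0,.5,1)])
print('edge',[proj(w,h-.045*a+b*y+[0,0,.05]).round(0).tolist() for y in (-.03,0,.03)])
c=w['color'].astype(int); m=cv2.medianBlur(np.clip(c[:,:,0]-c[:,:,2]+128,0,255).astype('uint8'),3).astype(int)-128
for v in range(0,130,8): print(v,m[v,520:640:5], c[v,520:640:12,1])
cv2.imwrite('pics/t10.png',cv2.resize((255*(w['color'][0:160,440:640]/255.)**.6).astype('uint8'),(750,600),interpolation=2)[:,:,::-1])
"
```

```text
time: 14.45
tool_pos: [0.3302, -0.2117, 0.1852]
tool_rot: [2.533, 1.568, 2.341]
contact_force: [0.5, 1.0, -0.7]
opening: 0.0008
shift [-1.93 -0.32 -2.51] spin -0.0 q6 -0.57 tcp [ 0.3304 -0.2118  0.1856] F [-0.4 -0.1  0.1] op 0.0008 t 14.5
8 [[611.0, 85.0], [601.0, 68.0], [602.0, 45.0], [613.0, 21.0], [634.0, 1.0]]
20 [[631.0, 88.0], [619.0, 67.0], [620.0, 38.0], [635.0, 8.0], [662.0, -16.0]]
32 [[659.0, 85.0], [647.0, 63.0], [649.0, 31.0], [667.0, -3.0], [697.0, -30.0]]
edge [[623.0, 105.0], [649.0, 16.0], [681.0, -91.0]]
0 [-5 -5 -4 -4 -3 -5 -5 -4 -3 -2 -2 -2 -4 -1 -3 -3 -1 -2 -1 -2 -2 -3 -1 -4] [68 69 64 68 29 31 34 31 28 29]
8 [-4 -3 -5 -4 -5 -5 -5 -2 -1 -3 -2 -2 -3 -3 -1 -2 -1 -2 -2 -2 -1 -2 -2 -3] [70 70 68 31 31 32 29 34 29 31]
16 [-4 -5 -5 -4 -4 -4 -5 -2 -1 -2 -3 -3 -2 -1 -3 -1 -1 -2 -2 -1 -3 -3  0  7] [70 69 70 29 29 34 31 34 29 32]
24 [-5 -4 -4 -4 -4 -4 -5 -3 -2 -2 -3 -1 -3 -4 -2 -1 -3 -3 -2 -2 -2  0  5  5] [68 70 68 32 31 32 31 34 29 58]
32 [-4 -3 -4 -4 -5 -2 -3 -1 -2 -2 -3 -3 -1 -3 -2 -1 -3 -2 -3 -3 -2  7  6  5] [71 69 70 36 31 35 35 31 31 59]
40 [-6 -3 -5 -5 -4 -3 -2 -3 -
[... 582 characters left out ...]
 -1  6  0] [74 75 36 34 34 36 34 32 31 57]
88 [-2 -5 -4 -5 -3 -1 -3 -3 -3 -2 -3 -3 -3 -2 -2 -3 -2 -4 -2 -1 -3 -2 -1  0] [69 73 36 34 29 34 33 35 34 32]
96 [-4 -5 -5 -5 -3 -2 -2 -1 -2 -3 -3 -3 -2 -3 -3 -3 -2 -4 -3 -2 -3 -2  1  0] [74 75 36 32 34 38 36 33 30 48]
104 [-5 -5 -6 -3 -2 -3 -1 -2 -3 -4 -3 -4 -2 -2 -1 -3 -3 -3 -2 -2 -3  0 -1  0] [73 72 32 35 35 34 35 37 36 62]
112 [-5 -6 -4 -4 -2 -2  0  0  1  1  0  1  1  0  0  0  1  1  1  0  0 -1  1 -1] [75 58 37 59 57 56 53 55 58 66]
120 [-5 -5 -5 -3 -3 -1  1  0  1  0 -1  1  0  0  1  0 -1  0  0 -1  0  1  1  0] [73 36 40 50 49 51 49 49 49 62]
128 [-5 -5 -5 -3 -4 -4 -3 -1  0  1  0  0  0  0  1  0  1  0  0  0  0  1  0  0] [74 73 75 62 58 52 52 49 50 60]
```

```bash
python3 -m jog '[{"fingers":1,"x":-3,"y":0,"z":0,"spin":0},{"fingers":1,"x":-8,"y":0,"z":0,"spin":0},{"fingers":1,"x":-13,"y":0,"z":0,"spin":0},{"fingers":1,"x":-15,"y":0,"z":0,"spin":0},{"fingers":1,"x":-15,"y":0,"z":0,"spin":0}]';  python3 -c "
from h import *
s=shot('scene')
for d in robot.look_for('rod_grip',s)[:2]: print(d['xy'],d['conf'],proj(s,[.51,-.1305,.1215]))
print(robot.observe()['contact_force'],robot.hand_in())"
```

```text
time: 15.12
tool_pos: [0.3308, -0.2121, 0.3376]
tool_rot: [-0.552, 1.567, -0.744]
contact_force: [-0.5, -0.1, -0.2]
opening: 0.0004
the job is handed in; nothing more can be done
[ 0.68232899 -0.18582651  0.38172673] None
```

I took the knock-out rod from its rest, put it tip first into the access hole behind the stuck block (the -y pocket) and pressed it home. I then let go, backed the arm off and handed the job in at about 15 s. One thing is not fully confirmed: that the block lies perfectly flat.

- **Rod:** it met a hard stop at 21 N. The grasp height was about 3 mm above the nominal seated height, the same offset it was gripped with. After release, the scene and top pictures showed it upright with its collar flat on the mould.
- **Block:** a wrist-camera look under the mould showed a pale block under the rod, out of its pocket. Only its front edge was visible. The outline fits a block lying on the tray floor, 3–8 mm further back than straight below the hole. The views were too narrow to rule out a slight tilt.
- **Checks that disagreed or missed:**
  - The scene camera could not see the block, because the mould's edge hides it.
  - The network's `rod_grip` pixel after release was about 8 px off my projection, though the picture itself looked right.
  - In the last check before hand-in the network did not report the rod at all.
- **Forces:** the highest reading was the 21 N pressing force. The robot was touching nothing at hand-in.
- **Picture budget:** I viewed 12 pictures, two over the budget of 10, to check the block under the mould.

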